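# Stow a specimen tub on its marked spot and cover it

### The job

Push the open white tub across the bench, keeping it flat on the table and the tan specimen standing in it, until its foot is wholly inside the yellow ring of the marked spot. Then pick up the blue lid and gently set it on the tub so that it sits fully seated and level, and let go. Leave the dark samples standing around where they are.

Things in the scene. Friction and masses are not known exactly. Their poses are not given: they have to be found in the camera images.
- tub: open round white plastic tub, loose, with the specimen in it: foot diameter 120, rim outer diameter 130, height 55, wall 4 (mouth inner diameter 122 at the rim), floor 5 thick, about 250 g; too wide to grip across; origin at the centre of its underside, z up
- tub_rim (a point): centre of the tub's mouth, 55 above the table
- lid: round blue lid, white knob, loose, knob up on the bench, 90 g: plug below (diameter 114, 10 high, fits into the tub's mouth), flange above it (diameter 138, 5 thick, rests on the tub's rim), upright round knob (diameter 24, from 15 to 40 above the origin); origin at the centre of the plug's underside, z up; seated, its origin lies 45 above the tub's
- lid_knob (a point): centre of the top of the lid's knob, 40 above the lid's origin
- spot: the marked spot, flat on the bench (under 2 high, fixed): a black disc 150 in diameter surrounded by a yellow ring 10 wide (outer diameter 170); origin at its centre on the bench top
- specimen: short tan pressed-fibre cylinder, 38 diameter, 30 tall, standing loose in the tub; origin at the centre of its underside, z up
- puck_a: dark pressed-fibre cylinder, 44 diameter, 40 tall, standing loose near the lid, on the side away from the robot; a bystander; origin at the centre of its underside, z up
- puck_b: dark pressed-fibre cylinder, 44 diameter, 40 tall, standing loose beyond the marked spot; a bystander; origin at the centre of its underside, z up
- puck_c: dark pressed-fibre cylinder, 44 diameter, 36 tall, standing loose near the tub, on the side away from the robot; a bystander; origin at the centre of its underside, z up
- puck_d: dark pressed-fibre cylinder, 52 diameter, 40 tall, standing loose in the row beyond; a bystander; origin at the centre of its underside, z up
- column_b: dark pressed-fibre cylinder, 52 diameter, 70 tall, standing loose in the row beyond; a bystander; origin at the centre of its underside, z up
Mind the look-alikes: they are no part of the job. Of the things shaped like the specimen, the tan one is meant. Leave any green look-alike of the lid alone.

How it is judged:
On the way, in this order (a step that is already met when the one before it is completed fails the run):
1. the tub stands at rest with its foot inside the yellow ring, the lid not yet on it (horizontal distance between tub and spot below 0.015 m and linear speed of tub below 0.02 m/s and horizontal distance between lid and tub above 0.1 m), for 0.2 s.
2. the lid sits seated and level on the tub (z of lid in the frame of tub between 0.042 and 0.0485 m and horizontal distance between lid and tub below 0.008 m and angle between lid's own z axis and vertical below 0.035 rad), for 0.2 s.
At the end, for the whole second after the job is handed in: The tub stands flat on the bench with its centre within 15 mm of the marked spot's centre (its foot inside the yellow ring), the specimen upright inside it, and the lid released on it, seated (its origin at most 48.5 mm above the tub's, centres within 8 mm) and level within 2 degrees, all at rest (all of step 2 and horizontal distance between tub and spot below 0.015 m and angle between tub's own z axis and vertical below 0.03 rad and height (world z) of tub below 0.004 m and horizontal distance between specimen and tub below 0.05 m and angle between specimen's own z axis and vertical below 0.15 rad and linear speed of each of tub, lid below 0.02 m/s); the robot touches nothing.
It fails at once if the tub is lifted more than 15 mm off the bench or tipped by more than 0.25 rad (height (world z) of tub above 0.015 m or angle between tub's own z axis and vertical above 0.25 rad).
It fails at once if the specimen is toppled (angle between specimen's own z axis and vertical above 0.7 rad).
It fails at once if the lid is dropped onto the tub instead of being set down (contact force between the fingers and lid below 0.01 N and linear speed of lid above 0.45 m/s and horizontal distance between lid and tub below 0.1 m).
It fails at once if another sample is moved by more than 30 mm or knocked over (distance of any of puck_a, puck_b, puck_c, puck_d, column_b from where it was at the start of the episode above 0.03 m or angle between any of puck_a, puck_b, puck_c, puck_d, column_b's own z axis and vertical above 0.5 rad).
It also fails if it takes over 58 s, if anything falls off the work surface, if the arm or the gripper's body presses on something with over 40 N, if the wrist force passes 120 N, or if a joint passes its speed limit or range.

### The arm

A 6-joint arm with a two-finger parallel gripper is mounted at the origin on the work surface. World frame = base frame: x ahead of the robot, y to its left, z up, the work surface at z = 0. Lengths are in m, angles in rad, forces in N, time in s.
With the tool pointing down it reaches from about 0.225 to 0.875 m from the base axis. Payload 3.4 kg.
Tool frame: the origin (TCP) lies where the fingers leave the gripper's body, on its centre line; the fingertips stand 73 mm ahead of it and the grasp point (between the pads) lies 54 mm ahead of it (manip.pinch_z is the distance from the TCP to the grasp point, in m); z points along the fingers, y is the line along which they close (so a half turn about z gives the same grasp; the last joint's range is limited). The gripper opens to 85 mm and grips with 20 to 120 N. Pads are 22 mm wide; open, the fingers measure 114 mm over their backs; the gripper's body (76 mm by 85 mm) begins 54 mm behind the grasp point. The pads swing forward as they close: fully open they stand 13 mm farther back than shut.
Start: joints at [-1.451, 0.276, 1.505, -0, 1.361, -0.121], TCP at [0.137, -0.558, 0.304] pointing down, gripper open.
Joint ranges: [-2.89, 2.89], [-0.75, 2.08], [0.22, 2.7], [-1.18, 4.32], [0.11, 2.71], [-2.7, 2.7]. Speed limits (rad/s): [2.57, 2.57, 3.14, 3.14, 3.14, 3.14].

### API

Orientations are given as a unit quaternion [w, x, y, z].
In Python, from rig import readout, imaging, manip gives the robot as it stands. The module is installed in compiled form; this text tells all that it offers.
- The arm moves only by the tool servo_tool, never from a script. Its argument "moves" is a list of rows, each an object with "dp": the shift along the tool's x, y, z in units of 0.2 m (1.0 is 0.2 m), a list of three; "delta_rot": the turn, a rotation vector about the tool's x, y, z in units of 0.1 rad (1.0 is 0.1 rad), a list of three; "fingers": the opening, from 0 (shut) to 1 (fully open). In form: [{"dp": [dx, dy, dz], "delta_rot": [wx, wy, wz], "fingers": fingers}, ...]. A call has 1 to 5 rows; each row shifts and turns the commanded pose from where the row before left it, along the tool's axes as they then stand; what a row does not reach is not made up. A row lasts 1/10 s, in which the tool goes at most 50 mm and 8.59 degrees, less where a joint would pass 70% of its speed; a pose out of reach is approached as far as the arm can. A call with a number of a shift or a turn outside -1 to 1 is refused whole. A call with a gripper value outside its range is refused whole. The fingers move at their own pace and stop on an object; "force" is the grip in N (left out, the last holds). Time passes only in rows, so rows that do not move let the fingers close. It gives the time, the measured TCP pose, the force, the opening and the grip force at its end, in the units of the state.
- readout.get_state(): the state, without advancing time (a new reading comes with each control period).
- imaging.get_image(name): name is "scene" or "top" or "wrist"; returns (picture, depth): 420x560x3 uint8, red, green, blue; 420x560 float32, m along the optical axis (not along the pixel's ray), 0 where there is no reading.
- imaging.calibration(name): a dict with "intrinsics" (3x3 intrinsics, pixels), "R" (3x3) and "t" (3): a world point X has camera coordinates R X + t; the wrist camera has in their place "hand_eye" (4x4, takes a point from camera to tool coordinates, whose origin is the TCP and whose axes are the flange's). Camera axes: x right, y down, z forward; pixel columns grow to the right and rows downward; lengths in m; the calibration is good to about 2 mm. A picture is of the moment at which its call begins: read the wrist's pose just before it. calibration takes no time and is no camera call.
- manip.sign_off(): hands the job in; it is judged then, once.
The state is a dict: "clock": time; "qpos": joint angles; "qd": joint speeds; "effort": joint torques, N m; "position": TCP position; "ee_rot": TCP orientation; "contact_force": force on the tool from outside, world axes, zero at the start; "moment": the same for the moment, N m; "width": finger opening in m; "gripper_force": force on a finger pad.
Only numpy, scipy, OpenCV 4.12 (cv2) and the standard library are available. Lean on these libraries where they do the work, as an engineer would, in place of code of your own. Each camera call takes 0.05 s, during which the arm holds its last target. There are 200 camera calls.

## Working session

There is one attempt and no reset: what is moved stays moved. The work goes in short steps, Python scripts to look and compute and a tool call to move; the robot and the scene stay as the last step left them, time stands still between calls to the robot, and variables do not carry over. Pictures are saved under pics/ and viewed, at most 10 in all, crops included, and the job is handed in when it is done.

Besides the shell and the picture viewer there is one more tool, called after "Request:" as name(argument=value, ...), one argument or row to a line, values as JSON. servo_tool: Moves the arm, as the interface text tells. Its arguments: {"type":"object","properties":{"moves":{"type":"array"},"force":{"type":"number"}},"required":["moves"]}

```bash
mkdir -p pics
cat > h.py <<'E'
import numpy as np,cv2
from rig import readout,imaging,manip
def cloud(n):
    s=readout.get_state(); im,d=imaging.get_image(n); c=imaging.calibration(n)
    K=np.array(c["intrinsics"]); v,u=np.mgrid[:420,:560]
    P=np.stack([(u-K[0,2])*d/K[0,0],(v-K[1,2])*d/K[1,1],d],-1)
    if n=="wrist":
        H=np.array(c["hand_eye"]); w,x,y,z=s["ee_rot"]
        from scipy.spatial.transform import Rotation as R
        P=P@H[:3,:3].T+H[:3,3]; P=R.from_quat([x,y,z,w]).apply(P.reshape(-1,3)).reshape(P.shape)+s["position"]
    else: P=(P-np.array(c["t"]))@np.array(c["R"])
    P[d==0]=np.nan
    return im,P
E
python3 - <<'E'
from h import *
print(readout.get_state())
for n in("top","scene"):
    im,P=cloud(n); np.savez("/tmp/"+n,im=im,P=P); cv2.imwrite(f"pics/{n}0.png",im[...,::-1])
E
```

```text
{'clock': 0.0, 'qpos': array([-1.45102470e+00,  2.76598902e-01,  1.50612056e+00,  5.09788350e-06,
        1.36070701e+00, -1.20996695e-01]), 'qd': array([ 3.92540992e-04,  4.23902997e-04,  4.29822383e-04,  1.86038575e-04,
       -1.49598056e-05,  9.28526455e-04]), 'effort': array([ 2.93218793e-03, -4.16761494e+01, -2.45806825e+01,  2.72493680e-04,
        1.11310792e-02,  4.12932621e-07]), 'position': array([ 0.13705893, -0.55802242,  0.30304237]), 'ee_rot': array([-9.16910935e-04,  9.92762220e-01,  1.20093018e-01,  3.05404591e-06]), 'contact_force': array([ 0.59749514, -0.50191456,  0.74496132]), 'moment': array([-0.01394545, -0.04685667, -0.01242508]), 'gripper_force': 0.0, 'width': 0.08504405493376643}
```

View pics/top0.png

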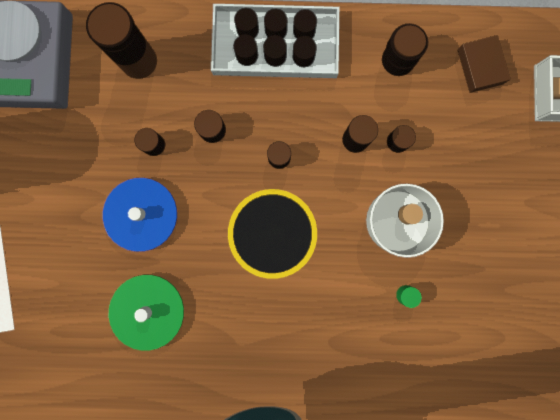

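View pics/scene0.png

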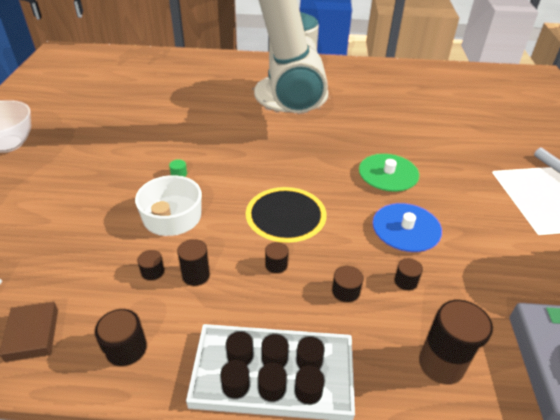

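The top view shows the tub at (405,220), the spot at (272,233), the blue lid at (140,214) with its knob at (135,214), and the green lid at (146,312). The tan specimen is at (412,214), and the small pucks sit in a row at image y of about 125-155.

Run:
```python
from h import *
for n in("top","scene"):
    z=np.load(f"/tmp/{n}.npz"); im=z["im"];P=z["P"]; hsv=cv2.cvtColor(im,cv2.COLOR_RGB2HSV); H,S,V=[hsv[...,i].astype(int) for i in range(3)]
    X,Y,Z=[P[...,i] for i in range(3)]
    reg=(X>.2)&(X<.75)&(abs(Y)<.5)
    def rep(nm,m):
        m=m&reg; c,r=cv2.minEnclosingCircle(np.float32(P[m][:,:2]) if m.sum() else np.zeros((1,2),np.float32))
        print(n,nm,m.sum(),np.round(P[m].mean(0),4),"circ",np.round(c,4),round(r,4))
    rep("yellow",(H>20)&(H<33)&(S>180)&(V>150)&(Z<.01))
    rep("blue",(H>105)&(H<125)&(S>150)&(Z>.008)&(Z<.02))
    rep("knob",(S<60)&(V>120)&(Z>.033)&(Z<.046)&(Y>.15)&(X>.42))
    rep("rim",(S<60)&(V>100)&(Z>.048)&(Z<.06)&(Y<-.1))
    rep("spec",(H>5)&(H<20)&(S>60)&(V>120)&(Z>.028)&(Z<.042)&(Y<-.1)&(X<.56))
    m=((Z>.03)&reg&(V<90)).astype(np.uint8)
    k,l,st,ce=cv2.connectedComponentsWithStats(m)
    for i in range(1,k):
        if st[i,4]>60:
            q=P[l==i]; t=q[q[:,2]>q[:,2].max()-.008]; print("  puck",np.round(t.mean(0),3),len(t))
```

```text
top yellow 1433 [0.5165 0.0159 0.0014] circ [0.5173 0.0162] 0.0858
top blue 3987 [0.5468 0.2629 0.0156] circ [0.5465 0.2632] 0.0687
top knob 140 [0.5471 0.2626 0.0403] circ [0.547 0.263] 0.0119
top rim 699 [ 0.546  -0.2275  0.0543] circ [ 0.5458 -0.2211] 0.0651
top spec 198 [ 0.5516 -0.2373  0.0352] circ [ 0.5569 -0.2379] 0.0183
  puck [0.747 0.456 0.04 ] 75
  puck [0.703 0.123 0.04 ] 82
  puck [ 0.693 -0.136  0.07 ] 116
  puck [ 0.697 -0.213  0.037] 139
  puck [0.674 0.236 0.04 ] 83
  puck [0.653 0.001 0.041] 56
  puck [0.245 0.01  0.147] 68
scene yellow 0 [nan nan nan] circ [0. 0.] 0.0001
scene blue 2187 [0.5534 0.2643 0.0152] circ [0.549  0.2651] 0.0686
scene knob 141 [0.6045 0.3171 0.0403] circ [0.6422 0.3732] 0.1549
scene rim 546 [ 0.5475 -0.2194  0.0528] circ [ 0.5463 -0.2188] 0.0666
scene spec 84 [ 0.5527 -0.2345  0.0346] circ [ 0.5578 -0.2348] 0.0176
  puck [ 0.24  -0.016  0.135] 11
  puck [ 0.722 -0.131  0.067] 94
  puck [0.68  0.01  0.038] 65
  puck [ 0.714 -0.21   0.034] 84
  puck [0.699 0.244 0.038] 75
  puck [0.735 0.135 0.039] 64<stdin>:8: RuntimeWarning: Mean of empty slice.
  ret = um.true_divide(
```

Request:
servo_tool(
  moves=[
    {"dp":[0,0,0],"delta_rot":[0,0,-0.97],"fingers":1},
    {"dp":[0,0,0],"delta_rot":[0,0,-0.97],"fingers":1},
    {"dp":[0,0,0],"delta_rot":[0,0,-0.97],"fingers":1},
    {"dp":[0,0,0],"delta_rot":[0,0,-0.97],"fingers":1},
    {"dp":[0,0,0],"delta_rot":[0,0,-0.97],"fingers":1},
  ],
)

```text
clock: 0.6
position: [0.1371, -0.5582, 0.3034]
ee_rot: [-0.001, 0.934, 0.357, 0.0]
contact_force: [0.2, -0.1, 0.0]
width: 0.0855
gripper_force: 0.0
```

Request:
servo_tool(
  moves=[
    {"dp":[0,0,0],"delta_rot":[0,0,-0.97],"fingers":1},
    {"dp":[0,0,0],"delta_rot":[0,0,-0.97],"fingers":1},
    {"dp":[0,0,0],"delta_rot":[0,0,-0.97],"fingers":1},
    {"dp":[0,0,0],"delta_rot":[0,0,-0.97],"fingers":1},
    {"dp":[0,0,0],"delta_rot":[0,0,-0.97],"fingers":1},
  ],
)

```text
clock: 1.1
position: [0.1371, -0.5582, 0.3034]
ee_rot: [-0.0, 0.821, 0.571, 0.0]
contact_force: [0.5, 1.2, 0.1]
width: 0.0856
gripper_force: 0.0
```

Request:
servo_tool(
  moves=[
    {"dp":[0,0,0],"delta_rot":[0,0,-0.97],"fingers":1},
    {"dp":[0,0,0],"delta_rot":[0,0,-0.97],"fingers":1},
    {"dp":[0,0,0],"delta_rot":[0,0,-0.97],"fingers":1},
    {"dp":[0,0,0],"delta_rot":[0,0,-0.97],"fingers":1},
    {"dp":[0,0,0],"delta_rot":[0,0,-0.97],"fingers":1},
  ],
)

```text
clock: 1.6
position: [0.1371, -0.5582, 0.3033]
ee_rot: [-0.0, 0.66, 0.751, 0.0]
contact_force: [-0.1, -0.5, -0.1]
width: 0.0858
gripper_force: 0.0
```

Request:
servo_tool(
  moves=[
    {"dp":[0.08,0.2,0],"delta_rot":[0,0,0],"fingers":1},
    {"dp":[0.08,0.2,0],"delta_rot":[0,0,0],"fingers":1},
    {"dp":[0.08,0.2,0],"delta_rot":[0,0,0],"fingers":1},
    {"dp":[0.08,0.2,0],"delta_rot":[0,0,0],"fingers":1},
    {"dp":[0.08,0.2,0],"delta_rot":[0,0,0],"fingers":1},
  ],
)

```text
clock: 2.1
position: [0.3268, -0.453, 0.3035]
ee_rot: [-0.0, 0.662, 0.75, 0.0]
contact_force: [0.1, -0.1, -0.4]
width: 0.0855
gripper_force: 0.0
```

Request:
servo_tool(
  moves=[
    {"dp":[0.08,0.2,0],"delta_rot":[0,0,0],"fingers":1},
    {"dp":[0.08,0.2,0],"delta_rot":[0,0,0],"fingers":1},
    {"dp":[0.08,0.2,0],"delta_rot":[0,0,0],"fingers":1},
    {"dp":[0.08,0.2,0],"delta_rot":[0,0,0],"fingers":1},
    {"dp":[0.08,0.2,0],"delta_rot":[0,0,0],"fingers":1},
  ],
)

```text
clock: 2.6
position: [0.5153, -0.3486, 0.3034]
ee_rot: [-0.0, 0.662, 0.75, -0.0]
contact_force: [0.0, -1.2, 0.0]
width: 0.0855
gripper_force: 0.0
```

Request:
servo_tool(
  moves=[
    {"dp":[0.03,0.115,0],"delta_rot":[0,0,0],"fingers":1},
    {"dp":[0.03,0.115,0],"delta_rot":[0,0,0],"fingers":1},
    {"dp":[0,0,0.18],"delta_rot":[0,0,0],"fingers":1},
    {"dp":[0,0,0.18],"delta_rot":[0,0,0],"fingers":1},
    {"dp":[0,0,0.18],"delta_rot":[0,0,0],"fingers":1},
  ],
)

```text
clock: 3.1
position: [0.5583, -0.3317, 0.1944]
ee_rot: [-0.0, 0.661, 0.75, -0.0]
contact_force: [1.0, -0.1, 0.3]
width: 0.0856
gripper_force: 0.0
```

Request:
servo_tool(
  moves=[
    {"dp":[0,0,0.18],"delta_rot":[0,0,0],"fingers":1},
    {"dp":[0,0,0.18],"delta_rot":[0,0,0],"fingers":1},
    {"dp":[0,0,0.18],"delta_rot":[0,0,0],"fingers":1},
    {"dp":[0,0,0],"delta_rot":[0,0,0],"fingers":1},
  ],
)

```text
clock: 3.5
position: [0.555, -0.3298, 0.0823]
ee_rot: [-0.006, 0.662, 0.75, -0.001]
contact_force: [-0.8, 1.0, -0.7]
width: 0.0854
gripper_force: 0.0
```

```bash
cat >> h.py <<'E'
def tub():
    im,P=cloud("top"); S=cv2.cvtColor(im,cv2.COLOR_RGB2HSV)[...,1]
    X,Y,Z=[P[...,i] for i in range(3)]
    m=(S<60)&(im[...,1]>100)&(Z>.046)&(Z<.062)&(Y<.14)&(Y>-.32)&(X>.4)&(X<.68)
    p=P[m][:,:2]
    from scipy.optimize import least_squares
    # outermost points per angle: fit rim mid-circle, r=63
    f=least_squares(lambda c:np.hypot(*(p-c).T)-.063,p.mean(0),loss="soft_l1",f_scale=.003).x
    print("tub",np.round(f,4),m.sum(),"minencl",np.round(cv2.minEnclosingCircle(np.float32(p))[0],4)); return im,P
E
python3 - <<'E'
from h import *
im,P=tub(); cv2.imwrite("pics/t1.png",im[...,::-1])
print(readout.get_state()["position"])
E
```

```text
tub [ 0.5461 -0.22  ] 763 minencl [ 0.5599 -0.2383]
[ 0.55663613 -0.33105022  0.08528499]
```

View pics/t1.png

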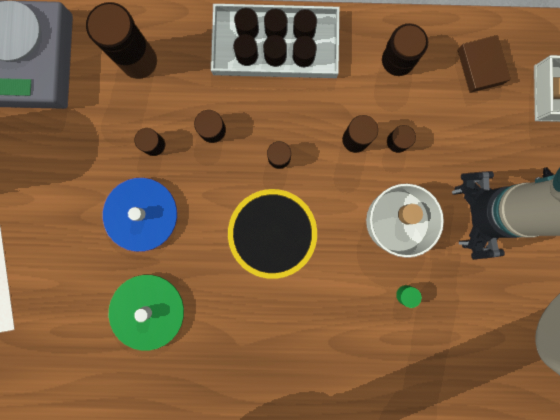

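The gripper is behind the tub, at about (480,215) in the image. The tub hasn't moved. Now I'll approach it and push.

Request:
servo_tool(
  moves=[
    {"dp":[0.06,0.008,0],"delta_rot":[0,0,0],"fingers":1},
    {"dp":[0.06,0.008,0],"delta_rot":[0,0,0],"fingers":1},
    {"dp":[0.05,0,0],"delta_rot":[0,0,0],"fingers":1},
    {"dp":[0.04,0,0],"delta_rot":[0,0,0],"fingers":1},
    {"dp":[0.03,0,0],"delta_rot":[0,0,0],"fingers":1},
  ],
)

```text
clock: 4.05
position: [0.5555, -0.283, 0.0889]
ee_rot: [0.001, 0.661, 0.75, 0.0]
contact_force: [0.7, -0.3, -0.2]
width: 0.085
gripper_force: 0.0
```

Request:
servo_tool(
  moves=[
    {"dp":[0.03,0,0],"delta_rot":[0,0,0],"fingers":1},
    {"dp":[0.04,0,0],"delta_rot":[0,0,0],"fingers":1},
    {"dp":[0.05,0,0],"delta_rot":[0,0,0],"fingers":1},
    {"dp":[0.05,0,0],"delta_rot":[0,0,0],"fingers":1},
    {"dp":[0.05,0,0],"delta_rot":[0,0,0],"fingers":1},
  ],
)

```text
clock: 4.55
position: [0.5501, -0.2401, 0.0882]
ee_rot: [0.001, 0.662, 0.75, -0.0]
contact_force: [0.8, -2.4, 1.9]
width: 0.0856
gripper_force: 1.5
```

Run:
```python
from h import *
im,P=tub(); s=readout.get_state();print(s["position"],s["ee_rot"])
```

```text
tub [ 0.5435 -0.1825] 608 minencl [ 0.5442 -0.1853]
[ 0.54944843 -0.23811339  0.08797923] [-7.37450505e-04  6.61531186e-01  7.49917163e-01  4.41962165e-04]
```

Request:
servo_tool(
  moves=[
    {"dp":[0.04,0,0],"delta_rot":[0,0,0],"fingers":1},
    {"dp":[0.05,0,0],"delta_rot":[0,0,0],"fingers":1},
    {"dp":[0.05,0,0],"delta_rot":[0,0,0],"fingers":1},
    {"dp":[0.05,0,0],"delta_rot":[0,0,0],"fingers":1},
    {"dp":[0.05,0,0],"delta_rot":[0,0,0],"fingers":1},
  ],
)

```text
clock: 5.1
position: [0.5437, -0.192, 0.0879]
ee_rot: [-0.0, 0.662, 0.75, -0.0]
contact_force: [-0.2, -2.4, 1.8]
width: 0.0854
gripper_force: 1.3
```

Request:
servo_tool(
  moves=[
    {"dp":[0.05,0,0],"delta_rot":[0,0,0],"fingers":1},
    {"dp":[0.05,0,0],"delta_rot":[0,0,0],"fingers":1},
    {"dp":[0.05,0,0],"delta_rot":[0,0,0],"fingers":1},
    {"dp":[0.05,0,0],"delta_rot":[0,0,0],"fingers":1},
    {"dp":[0.05,0,0],"delta_rot":[0,0,0],"fingers":1},
  ],
)

```text
clock: 5.6
position: [0.5375, -0.1424, 0.0879]
ee_rot: [-0.0, 0.662, 0.75, -0.0]
contact_force: [0.6, -2.5, 0.5]
width: 0.0854
gripper_force: 1.3
```

Request:
servo_tool(
  moves=[
    {"dp":[0.05,0,0],"delta_rot":[0,0,0],"fingers":1},
    {"dp":[0.05,0,0],"delta_rot":[0,0,0],"fingers":1},
    {"dp":[0.05,0,0],"delta_rot":[0,0,0],"fingers":1},
    {"dp":[0.05,0,0],"delta_rot":[0,0,0],"fingers":1},
    {"dp":[0.03,0,0],"delta_rot":[0,0,0],"fingers":1},
  ],
)

```text
clock: 6.1
position: [0.5316, -0.0966, 0.0879]
ee_rot: [-0.0, 0.661, 0.75, -0.0]
contact_force: [0.3, -2.6, 1.3]
width: 0.0853
gripper_force: 1.3
```

Run:
```python
from h import *
im,P=tub(); s=readout.get_state();print(s["position"],s["ee_rot"])
```

```text
tub [ 0.525 -0.041] 387 minencl [ 0.5251 -0.04  ]
[ 0.5314045  -0.09588729  0.0878167 ] [-6.30582761e-04  6.61376374e-01  7.50053918e-01  1.24139448e-04]
```

Request:
servo_tool(
  moves=[
    {"dp":[0.04,0,0],"delta_rot":[0,0,0],"fingers":1},
    {"dp":[0.05,0,0],"delta_rot":[0,0,0],"fingers":1},
    {"dp":[0.05,0,0],"delta_rot":[0,0,0],"fingers":1},
    {"dp":[0.05,0,0],"delta_rot":[0,0,0],"fingers":1},
    {"dp":[0.04,0,0],"delta_rot":[0,0,0],"fingers":1},
  ],
)

```text
clock: 6.65
position: [0.5258, -0.0509, 0.0878]
ee_rot: [-0.0, 0.661, 0.75, -0.0]
contact_force: [0.1, -1.6, 0.6]
width: 0.0857
gripper_force: 1.2
```

Request:
servo_tool(
  moves=[
    {"dp":[0.03,0,0],"delta_rot":[0,0,0],"fingers":1},
    {"dp":[0.02,0,0],"delta_rot":[0,0,0],"fingers":1},
    {"dp":[0,0,0],"delta_rot":[0,0,0],"fingers":1},
    {"dp":[0,0,0],"delta_rot":[0,0,0],"fingers":1},
  ],
)

```text
clock: 7.05
position: [0.5248, -0.0418, 0.0878]
ee_rot: [-0.0, 0.662, 0.75, 0.0]
contact_force: [-0.2, 0.5, 0.5]
width: 0.0856
gripper_force: 0.0
```

Run:
```python
from h import *
im,P=tub(); s=readout.get_state();print(s["position"],s["ee_rot"])
```

```text
tub [0.5187 0.0147] 299 minencl [0.518  0.0161]
[ 0.52485928 -0.04196274  0.0878046 ] [-2.33655281e-04  6.61688247e-01  7.49779040e-01  1.22642567e-05]
```

Request:
servo_tool(
  moves=[
    {"dp":[-0.1,0,0],"delta_rot":[0,0,0],"fingers":1},
    {"dp":[-0.15,0,0],"delta_rot":[0,0,0],"fingers":1},
    {"dp":[0,0,-0.2],"delta_rot":[0,0,0],"fingers":1},
    {"dp":[0,0,-0.2],"delta_rot":[0,0,0],"fingers":1},
    {"dp":[0,0,-0.2],"delta_rot":[0,0,0],"fingers":1},
  ],
)

```text
clock: 7.6
position: [0.5308, -0.0921, 0.2088]
ee_rot: [-0.001, 0.662, 0.749, -0.0]
contact_force: [1.4, 0.6, 0.1]
width: 0.0854
gripper_force: 0.0
```

Request:
servo_tool(
  moves=[
    {"dp":[0.2,0.03,-0.05],"delta_rot":[0,0,0],"fingers":1},
    {"dp":[0.2,0.03,0],"delta_rot":[0,0,0],"fingers":1},
    {"dp":[0.2,0.03,0],"delta_rot":[0,0,0],"fingers":1},
    {"dp":[0.2,0.03,0],"delta_rot":[0,0,0],"fingers":1},
    {"dp":[0.2,0.03,0],"delta_rot":[0,0,0],"fingers":0.7},
  ],
)

```text
clock: 8.1
position: [0.5358, 0.1118, 0.2179]
ee_rot: [-0.0, 0.662, 0.75, 0.0]
contact_force: [0.9, -0.2, 0.3]
width: 0.0731
gripper_force: 0.0
```

Request:
servo_tool(
  moves=[
    {"dp":[0.2,0.04,0],"delta_rot":[0,0,0],"fingers":0.7},
    {"dp":[0.2,0.04,0],"delta_rot":[0,0,0],"fingers":0.7},
    {"dp":[0.15,0.035,0],"delta_rot":[0,0,0],"fingers":0.7},
    {"dp":[0.15,0.03,0],"delta_rot":[0,0,0],"fingers":0.7},
    {"dp":[0,0,0],"delta_rot":[0,0,0],"fingers":0.7},
  ],
)

```text
clock: 8.6
position: [0.5475, 0.2564, 0.2175]
ee_rot: [-0.001, 0.66, 0.751, 0.001]
contact_force: [0.1, -0.7, -0.5]
width: 0.0599
gripper_force: 0.0
```

Run:
```python
from h import *
im,P=tub(); X,Y,Z=[P[...,i] for i in range(3)]; cv2.imwrite("pics/t2.png",im[...,::-1])
iw,W=cloud("wrist"); cv2.imwrite("pics/w2.png",iw[...,::-1])
hsv=cv2.cvtColor(iw,cv2.COLOR_RGB2HSV).astype(int)
m=(hsv[...,0]>105)&(hsv[...,0]<125)&(hsv[...,1]>150)&(W[...,2]>.006)&(W[...,2]<.022)
print(m.sum(),W[m].mean(0),cv2.minEnclosingCircle(np.float32(W[m][:,:2])))
k=(hsv[...,1]<60)&(hsv[...,2]>100)&(W[...,2]>.036)&(W[...,2]<.044)&(abs(W[...,1]-.263)<.03)
print(k.sum(),W[k].mean(0),cv2.minEnclosingCircle(np.float32(W[k][:,:2])) if k.sum() else 0)
s=readout.get_state();print(s["position"],s["ee_rot"])
```

```text
tub [0.5182 0.0158] 690 minencl [0.518  0.0159]
17696 [0.54557211 0.26839632 0.01456192] ((0.5459056496620178, 0.26474830508232117), 0.06842128187417984)
1363 [0.45342097 0.25518458 0.03933416] ((0.455918550491333, 0.25600454211235046), 0.10200285166501999)
[0.54703623 0.25314658 0.21741343] [-8.51219854e-05  6.61096768e-01  7.50300326e-01 -6.90243156e-04]
```

View pics/t2.png

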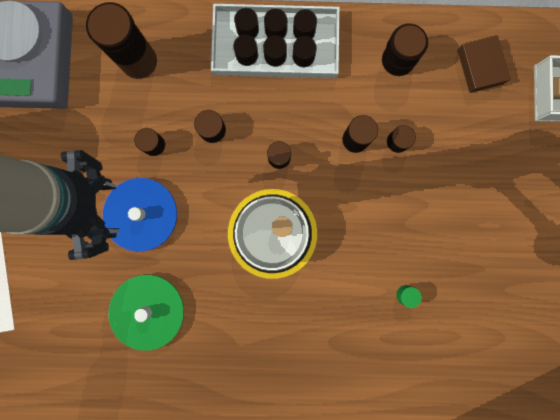

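View pics/w2.png

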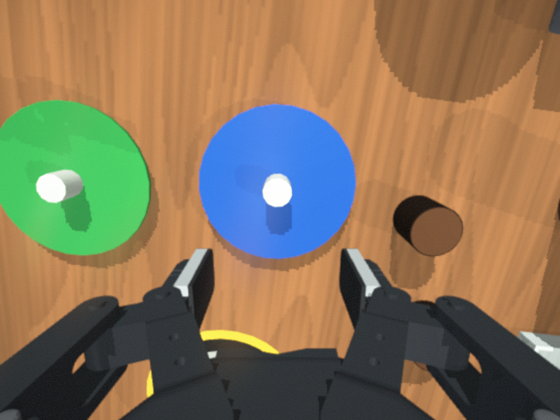

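The tub now stands inside the yellow ring at (272,233), with the tan specimen upright in it. In the wrist view the blue lid's knob is at (277,190), midway between the fingers, and all the pucks are where they were.

Request:
servo_tool(
  moves=[
    {"dp":[0.05,0.004,0],"delta_rot":[0,0,0],"fingers":0.7},
    {"dp":[0,0,0.16],"delta_rot":[0,0,0],"fingers":0.7},
    {"dp":[0,0,0.16],"delta_rot":[0,0,0],"fingers":0.7},
    {"dp":[0,0,0.16],"delta_rot":[0,0,0],"fingers":0.7},
    {"dp":[0,0,0.1],"delta_rot":[0,0,0],"fingers":0.7},
  ],
)

```text
clock: 9.2
position: [0.5458, 0.2618, 0.0997]
ee_rot: [-0.001, 0.662, 0.749, -0.001]
contact_force: [-0.2, 0.8, -0.1]
width: 0.0598
gripper_force: 0.0
```

Request:
servo_tool(
  moves=[
    {"dp":[0,0,0.03],"delta_rot":[0,0,0],"fingers":0.7},
    {"dp":[0,0,0],"delta_rot":[0,0,0],"fingers":0.7},
    {"dp":[0,0,0],"delta_rot":[0,0,0],"fingers":0.7},
  ],
)

```text
clock: 9.5
position: [0.5478, 0.263, 0.097]
ee_rot: [0.001, 0.662, 0.75, 0.001]
contact_force: [-0.1, -0.1, 0.4]
width: 0.0597
gripper_force: 0.0
```

Request:
servo_tool(
  moves=[
    {"dp":[0,0,0.012],"delta_rot":[0,0,0],"fingers":0.5},
    {"dp":[0,0,0],"delta_rot":[0,0,0],"fingers":0.3},
    {"dp":[0,0,0],"delta_rot":[0,0,0],"fingers":0.15},
    {"dp":[0,0,0],"delta_rot":[0,0,0],"fingers":0.1},
    {"dp":[0,0,0],"delta_rot":[0,0,0],"fingers":0},
  ],
  force=35,
)

```text
clock: 10.0
position: [0.5473, 0.2632, 0.0944]
ee_rot: [0.0, 0.662, 0.75, 0.001]
contact_force: [-1.3, -0.5, 5.8]
width: 0.0226
gripper_force: 34.5
```

Request:
servo_tool(
  moves=[
    {"dp":[0,0,0],"delta_rot":[0,0,0],"fingers":0},
    {"dp":[0,0,0],"delta_rot":[0,0,0],"fingers":0},
    {"dp":[0,0,0],"delta_rot":[0,0,0],"fingers":0},
    {"dp":[0,0,0],"delta_rot":[0,0,0],"fingers":0},
  ],
)

```text
clock: 10.4
position: [0.5473, 0.2632, 0.0944]
ee_rot: [0.0, 0.662, 0.75, 0.001]
contact_force: [-0.6, -0.1, 5.9]
width: 0.0224
gripper_force: 34.5
```

Request:
servo_tool(
  moves=[
    {"dp":[0,0,-0.05],"delta_rot":[0,0,0],"fingers":0},
    {"dp":[0,0,-0.1],"delta_rot":[0,0,0],"fingers":0},
    {"dp":[0,0,-0.15],"delta_rot":[0,0,0],"fingers":0},
    {"dp":[0,0,-0.15],"delta_rot":[0,0,0],"fingers":0},
    {"dp":[0,0,-0.1],"delta_rot":[0,0,0],"fingers":0},
  ],
)

```text
clock: 10.9
position: [0.5473, 0.2633, 0.2058]
ee_rot: [0.001, 0.662, 0.75, 0.001]
contact_force: [0.9, -0.4, -0.7]
width: 0.0223
gripper_force: 34.4
```

Request:
servo_tool(
  moves=[
    {"dp":[-0.06,-0.014,0],"delta_rot":[0,0,0],"fingers":0},
    {"dp":[-0.12,-0.03,0],"delta_rot":[0,0,0],"fingers":0},
    {"dp":[-0.15,-0.036,0],"delta_rot":[0,0,0],"fingers":0},
    {"dp":[-0.15,-0.036,0],"delta_rot":[0,0,0],"fingers":0},
    {"dp":[-0.15,-0.036,0],"delta_rot":[0,0,0],"fingers":0},
  ],
)

```text
clock: 11.4
position: [0.5309, 0.1323, 0.2019]
ee_rot: [-0.001, 0.661, 0.75, -0.001]
contact_force: [0.0, -0.1, -0.5]
width: 0.0221
gripper_force: 34.5
```

Request:
servo_tool(
  moves=[
    {"dp":[-0.15,-0.036,0],"delta_rot":[0,0,0],"fingers":0},
    {"dp":[-0.15,-0.036,0],"delta_rot":[0,0,0],"fingers":0},
    {"dp":[-0.12,-0.03,0],"delta_rot":[0,0,0],"fingers":0},
    {"dp":[-0.08,-0.02,0],"delta_rot":[0,0,0],"fingers":0},
    {"dp":[-0.05,-0.012,0],"delta_rot":[0,0,0],"fingers":0},
  ],
)

```text
clock: 11.9
position: [0.518, 0.0199, 0.2021]
ee_rot: [-0.001, 0.662, 0.749, -0.001]
contact_force: [0.1, -0.2, -1.7]
width: 0.0226
gripper_force: 34.5
```

Request:
servo_tool(
  moves=[
    {"dp":[0,0,0],"delta_rot":[0,0,0],"fingers":0},
    {"dp":[0,0,0],"delta_rot":[0,0,0],"fingers":0},
  ],
)

```text
clock: 12.1
position: [0.5192, 0.0219, 0.203]
ee_rot: [-0.001, 0.662, 0.75, -0.0]
contact_force: [0.5, 0.5, -1.7]
width: 0.0226
gripper_force: 34.5
```

```bash
cat >> h.py <<'E'
def lid(n,zlo,zhi):
    im,P=cloud(n); hsv=cv2.cvtColor(im,cv2.COLOR_RGB2HSV).astype(int)
    m=(hsv[...,0]>105)&(hsv[...,0]<125)&(hsv[...,1]>150)&(P[...,2]>zlo)&(P[...,2]<zhi)&(P[...,0]>.4)&(P[...,0]<.65)&(abs(P[...,1])<.15)
    p=P[m]; A=np.c_[p[:,:2]-p[:,:2].mean(0),np.ones(len(p))]
    g=np.linalg.lstsq(A,p[:,2],rcond=None)[0]
    print(n,m.sum(),"mean",p.mean(0).round(4),"circ",cv2.minEnclosingCircle(np.float32(p[:,:2])),"slope",g[:2].round(4),"zmed",np.median(p[:,2]).round(4)); return im
E
python3 - <<'E'
from h import *
s=readout.get_state();print(s["position"],s["ee_rot"],s["width"],s["contact_force"])
for n in("top","scene","wrist"): im=lid(n,.08,.16); cv2.imwrite(f"pics/{n}3.png",im[...,::-1])
E
```

```text
[0.51921614 0.02190755 0.20296256] [-5.38646794e-04  6.61776343e-01  7.49701116e-01 -1.36753678e-04] 0.022600142788786286 [ 0.53978222  0.52857879 -1.69533972]
top 0 mean [nan nan nan] circ ((0.0, 0.0), 0.0) slope [0. 0.] zmed nan
scene 1992 mean [0.5303 0.0253 0.1236] circ ((0.5209452509880066, 0.02569534257054329), 0.06885941326618195) slope [-0.0007  0.0008] zmed 0.1236
wrist 37419 mean [0.5168 0.0435 0.1234] circ ((0.5192157626152039, 0.023880526423454285), 0.06876790523529053) slope [-0.0013 -0.0015] zmed 0.1233h.py:26: RuntimeWarning: Mean of empty slice.
  p=P[m]; A=np.c_[p[:,:2]-p[:,:2].mean(0),np.ones(len(p))]
  ret = um.true_divide(
h.py:28: RuntimeWarning: Mean of empty slice.
  print(n,m.sum(),"mean",p.mean(0).round(4),"circ",cv2.minEnclosingCircle(np.float32(p[:,:2])),"slope",g[:2].round(4),"zmed",np.median(p[:,2]).round(4)); return im
  return _methods._mean(a, axis=axis, dtype=dtype,
  ret = ret.dtype.type(ret / rcount)
```

View pics/scene3.png

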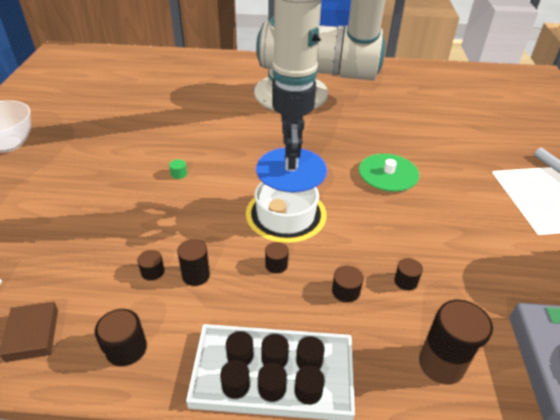

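The scene view shows the lid held level, with the knob at (291,165), above the tub at (287,205). It needs a shift of about 6 mm before lowering.

Request:
servo_tool(
  moves=[
    {"dp":[-0.016,-0.005,0.03],"delta_rot":[0,0,0],"fingers":0},
    {"dp":[-0.016,-0.004,0.07],"delta_rot":[0,0,0],"fingers":0},
    {"dp":[0,0,0.07],"delta_rot":[0,0,0],"fingers":0},
    {"dp":[0,0,0.03],"delta_rot":[0,0,0],"fingers":0},
    {"dp":[0,0,0],"delta_rot":[0,0,0],"fingers":0},
  ],
)

```text
clock: 12.75
position: [0.5179, 0.0155, 0.1624]
ee_rot: [-0.001, 0.661, 0.75, -0.001]
contact_force: [0.4, -0.1, -0.9]
width: 0.0224
gripper_force: 34.5
```

Run:
```python
from h import *
s=readout.get_state();print(s["position"],s["ee_rot"],s["contact_force"])
lid("scene",.05,.16);lid("wrist",.05,.16)
im,P=cloud("scene");hsv=cv2.cvtColor(im,cv2.COLOR_RGB2HSV).astype(int)
m=(hsv[...,1]<60)&(hsv[...,2]>100)&(P[...,2]>.048)&(P[...,2]<.058)&(abs(P[...,1])<.15)&(P[...,0]>.4)&(P[...,0]<.65)
print("rim scene",m.sum(),cv2.minEnclosingCircle(np.float32(P[m][:,:2])),np.median(P[m][:,2]))
```

```text
[0.517927   0.01545573 0.16243283] [-9.50291469e-04  6.61374148e-01  7.50055187e-01 -7.40879685e-04] [ 0.41188823 -0.10278177 -0.91884673]
scene 1948 mean [0.5286 0.0184 0.0832] circ ((0.519657552242279, 0.01729363575577736), 0.06864103674888611) slope [0.0032 0.0015] zmed 0.0829
wrist 37611 mean [0.5157 0.0365 0.0835] circ ((0.5179733037948608, 0.017613204196095467), 0.06851454079151154) slope [-0.0009 -0.0055] zmed 0.0833
rim scene 249 ((0.5234354734420776, 0.018363405019044876), 0.06398872286081314) 0.05364535155743318
```

Request:
servo_tool(
  moves=[
    {"dp":[0,0,0.03],"delta_rot":[0,0,0],"fingers":0},
    {"dp":[0,0,0.03],"delta_rot":[0,0,0],"fingers":0},
    {"dp":[0,0,0.02],"delta_rot":[0,0,0],"fingers":0},
    {"dp":[0,0,0.01],"delta_rot":[0,0,0],"fingers":0},
    {"dp":[0,0,0.01],"delta_rot":[0,0,0],"fingers":0},
  ],
)

```text
clock: 13.4
position: [0.5185, 0.0152, 0.1432]
ee_rot: [-0.0, 0.662, 0.75, -0.0]
contact_force: [-1.0, 0.2, -1.6]
width: 0.0225
gripper_force: 34.5
```

Request:
servo_tool(
  moves=[
    {"dp":[0,0,0.005],"delta_rot":[0,0,0],"fingers":0},
    {"dp":[0,0,0.003],"delta_rot":[0,0,0],"fingers":0},
    {"dp":[0,0,0],"delta_rot":[0,0,0],"fingers":0},
  ],
)

```text
clock: 13.7
position: [0.5186, 0.0152, 0.1419]
ee_rot: [0.0, 0.662, 0.75, -0.0]
contact_force: [-0.2, -0.6, -1.3]
width: 0.0225
gripper_force: 34.5
```

Request:
servo_tool(
  moves=[
    {"dp":[0,0,0.005],"delta_rot":[0,0,0],"fingers":0},
    {"dp":[0,0,0.004],"delta_rot":[0,0,0],"fingers":0},
    {"dp":[0,0,0],"delta_rot":[0,0,0],"fingers":0},
    {"dp":[0,0,0],"delta_rot":[0,0,0],"fingers":0},
  ],
)

```text
clock: 14.1
position: [0.5186, 0.0152, 0.1401]
ee_rot: [0.0, 0.662, 0.75, -0.0]
contact_force: [-0.0, -1.4, -1.2]
width: 0.0225
gripper_force: 34.5
```

Request:
servo_tool(
  moves=[
    {"dp":[0,0,0.003],"delta_rot":[0,0,0],"fingers":0},
    {"dp":[0,0,0.002],"delta_rot":[0,0,0],"fingers":0},
    {"dp":[0,0,0],"delta_rot":[0,0,0],"fingers":0},
    {"dp":[0,0,0],"delta_rot":[0,0,0],"fingers":0},
  ],
)

```text
clock: 14.5
position: [0.5187, 0.0152, 0.1397]
ee_rot: [0.0, 0.662, 0.75, 0.0]
contact_force: [-1.8, 0.5, 5.3]
width: 0.0225
gripper_force: 35.1
```

Run:
```python
from h import *
s=readout.get_state();print(s["position"],s["contact_force"])
lid("scene",.05,.16);lid("wrist",.05,.16)
```

```text
[0.51865257 0.01518284 0.13971733] [-1.79743137  0.4800433   5.32615594]
scene 1923 mean [0.5296 0.0182 0.0608] circ ((0.520495593547821, 0.016552219167351723), 0.06961074471473694) slope [0.0171 0.0043] zmed 0.0603
wrist 37750 mean [0.516  0.0364 0.0602] circ ((0.5183393359184265, 0.017131874337792397), 0.06867493689060211) slope [ 0.001  -0.0064] zmed 0.0599
```

The flange top measures 60 mm and there is light contact, so the lid is seated. I'll release it and retreat.

Request:
servo_tool(
  moves=[
    {"dp":[0,0,0],"delta_rot":[0,0,0],"fingers":0.3},
    {"dp":[0,0,0],"delta_rot":[0,0,0],"fingers":0.5},
    {"dp":[0,0,0],"delta_rot":[0,0,0],"fingers":0.6},
    {"dp":[0,0,0],"delta_rot":[0,0,0],"fingers":0.6},
    {"dp":[0,0,0],"delta_rot":[0,0,0],"fingers":0.6},
  ],
)

```text
clock: 15.1
position: [0.5186, 0.0152, 0.1389]
ee_rot: [-0.0, 0.662, 0.75, -0.0]
contact_force: [-0.4, -0.4, -0.4]
width: 0.0513
gripper_force: 0.0
```

Request:
servo_tool(
  moves=[
    {"dp":[0,0,-0.05],"delta_rot":[0,0,0],"fingers":0.6},
    {"dp":[0,0,-0.1],"delta_rot":[0,0,0],"fingers":0.6},
    {"dp":[0,0,-0.15],"delta_rot":[0,0,0],"fingers":0.6},
    {"dp":[0,0,-0.2],"delta_rot":[0,0,0],"fingers":0.6},
    {"dp":[-0.1,0,-0.15],"delta_rot":[0,0,0],"fingers":0.6},
  ],
)

```text
clock: 15.6
position: [0.5211, -0.0033, 0.272]
ee_rot: [0.001, 0.661, 0.751, 0.001]
contact_force: [0.6, -0.3, -0.5]
width: 0.0512
gripper_force: 0.0
```

Request:
servo_tool(
  moves=[
    {"dp":[-0.2,0,0],"delta_rot":[0,0,0],"fingers":0.6},
    {"dp":[-0.2,0,0],"delta_rot":[0,0,0],"fingers":0.6},
    {"dp":[-0.2,0,0],"delta_rot":[0,0,0],"fingers":0.6},
    {"dp":[-0.2,0,0],"delta_rot":[0,0,0],"fingers":0.6},
    {"dp":[0,0,0],"delta_rot":[0,0,0],"fingers":0.6},
  ],
)

```text
clock: 16.1
position: [0.5419, -0.1682, 0.2698]
ee_rot: [0.002, 0.663, 0.748, -0.001]
contact_force: [-1.1, 0.3, -0.4]
width: 0.0513
gripper_force: 0.0
```

Run:
```python
from h import *
s=readout.get_state();print(s["position"],s["clock"])
im=lid("top",.05,.16);lid("scene",.05,.16)
cv2.imwrite("pics/t4.png",im[...,::-1])
```

```text
[ 0.54188253 -0.16819581  0.26976986] 16.1
top 4569 mean [0.5185 0.0157 0.061 ] circ ((0.5188714861869812, 0.015642650425434113), 0.06803561747074127) slope [-0.0003 -0.0003] zmed 0.061
scene 2008 mean [0.5264 0.0181 0.0603] circ ((0.5212188363075256, 0.018196217715740204), 0.06873217225074768) slope [-0.      0.0006] zmed 0.0603
```

View pics/t4.png

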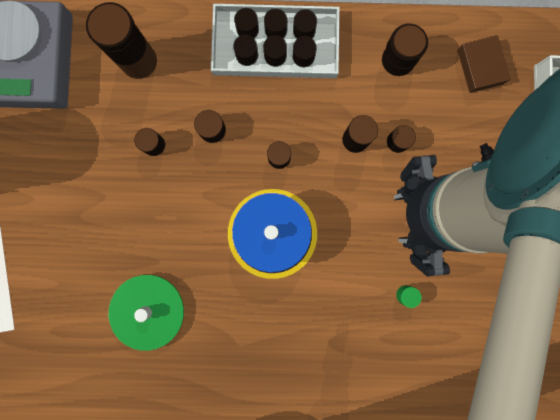

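The lid sits level on the tub, centred in the yellow ring at (272,233). The pucks are untouched and the arm is clear.

```bash
python3 -c "
from rig import manip; print(manip.sign_off())"
```

```text
the job is handed in; nothing more can be done
None
```

The job is handed in after about 16 s on the robot's clock: the tub stands about 2 mm from the spot's centre by the camera, the blue lid is seated level and released, and the dark samples look unmoved; no verdict was returned.

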